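# Seat the check box in its fence and hold a flat bottle in its slot

### The arm

A 6-joint arm with a two-finger parallel gripper is mounted at the origin on the work surface. World frame = base frame: x ahead of the robot, y to its left, z up, the work surface at z = 0. Lengths are in m, angles in degrees, forces in N, time in s.
With the tool pointing down it reaches from about 0.3 to 0.75 m from the base axis. Payload 8.5 kg.
Tool frame: the origin (TCP) lies at the very end of the fingers, on their centre line; the grasp point (between the pads) lies 19 mm behind it (env.pinch_z is the distance from the TCP to the grasp point, in m); z points along the fingers, y is the line along which they close (so a half turn about z gives the same grasp; the last joint's range is limited). The gripper opens to 85 mm and grips with 20 to 120 N. Pads are 22 mm wide; open, the fingers measure 114 mm over their backs; the gripper's body (76 mm by 85 mm) begins 54 mm behind the grasp point. The pads swing forward as they close: fully open they stand 13 mm farther back than shut.
Start: joints at [-83.554, 21.807, 74.336, -0, 83.858, -12.336], TCP at [0.177, -0.521, 0.231] pointing down, gripper open.
Joint ranges: [-178.18, 178.18], [-50.72, 133.34], [12.68, 142.11], [-81.47, 261.47], [9.98, 163.14], [-165.26, 165.26]. Speed limits (degrees/s): [136.94, 136.94, 180, 180, 180, 180].

### API

Orientations are given as a 3x3 rotation matrix whose columns are the frame's x, y, z axes.
In Python, from rig import env, viewer gives the robot as it stands.
- The arm moves only by the tool drive_tool, never from a script. Its argument "series" is a list of rows, each a list of 3 entries, a list of its own where there are three numbers: the shift along the tool's x, y, z in m, then the turn about the tool's z in degrees, then the finger opening in m, from 0 to 0.0854. A call has 1 to 20 rows; each row is the pose to reach, as a shift and turn from the pose commanded when the call began, along the tool's axes at that moment; what a row does not reach only later rows make up. A row lasts 1/10 s, in which the tool goes at most 50 mm and 8.59 degrees, less where a joint would pass 70% of its speed; a pose out of reach is approached as far as the arm can. A call with a gripper value outside its range is refused whole. The fingers move at their own pace and stop on an object; "newtons" is the grip in N (left out, the last holds). Time passes only in rows, so rows that repeat a pose let the fingers close. It gives the time, the measured TCP pose, the force, the opening and the grip force at its end, in the units of the state.
- env.observe(): the state, without advancing time (a new reading comes with each control period).
- viewer.get_image(name): name is "scene" or "top" or "wrist"; returns a dict with "img" (420x560x3 uint8, red, green, blue), "depth" (420x560 float32, m along the optical axis (not along the pixel's ray), 0 where there is no reading), "camera_matrix" (3x3 intrinsics, pixels), "distortion" ([k1, k2, p1, p2, k3] as OpenCV has them; the pictures are not rectified), "rvec" (rotation vector, rad) and "tvec" (3), from world to camera coordinates, as OpenCV has them. Camera axes: x right, y down, z forward; pixel columns grow to the right and rows downward; lengths in m; the calibration is good to about 2 mm. A picture is of the moment at which its call begins.
- env.close_job(): hands the job in; it is judged then, once.
The state is a dict: "time_s": time; "q": joint angles; "qvel": joint speeds; "joint_efforts": joint torques, N m; "position": TCP position; "tool_rot": TCP orientation; "ft_force": force on the tool from outside, world axes, zero at the start; "wrist_torque": the same for the moment, N m; "grip_width": finger opening in m; "gripper_force": force on a finger pad.
Only numpy, scipy, OpenCV 4.12 (cv2) and the standard library are available. Lean on these libraries where they do the work, as an engineer would, in place of code of your own. Each camera call takes 0.05 s, during which the arm holds its last target. There are 200 camera calls.

### The job

Push the grey check box square and flush into the corner of the aluminium fence, so that it touches both walls and its window faces the reader. Then take the flat bottle, lower it upright through the slot in the box's lid until its foot hangs about halfway down inside, clear of the box's floor, and finish while holding it there in the gripper with the box still home in the corner. Leave the round spray bottles and the carton where they stand.

Things in the scene. Friction and masses are not known exactly. Their poses are not given: they have to be found in the camera images.
- fence: Fixed aluminium fence, two walls 50 mm high, 8 mm thick. Origin: the inside corner at table height, z up. Far wall: inner face is the plane x = 0, running 170 mm from the corner towards -y. Side wall: inner face is the plane y = 0, running 150 mm towards -x. The box belongs at negative x, y. A black reader 45 x 50 mm, 85 mm high, stands behind the far wall at y = -60 mm.
- check_box: Loose grey closed box, aluminium lid, 110 (x) by 120 (y) by 75 mm high, about 0.7 kg. Origin: centre of its underside, z up. Starts 2 to 7 cm off both walls, turned up to 0.25 rad. Home: +x face (dark window) on the far wall, +y face on the side wall, axes parallel to the fence's, centre at x = -55, y = -60 mm in the fence's frame. Lid 10 mm thick, inner floor 6 mm above the table.
- slot (a point): Centre of the slot through the box's lid, at the lid's upper face, 75 mm above the box's underside and over its centre; axes as the box. The slot is 26 mm wide along x and 58 mm long along y, 2 mm more than the bottle each way (1 mm a side); its upper rim is bevelled by 4 mm.
- flat_bottle: Loose upright flat bottle, black plastic, about 130 g: body 24 mm thick (x), 56 mm wide (y), 130 mm high, edges barely rounded; cap 18 x 30 mm rises 16 mm more. Origin: centre of its foot, z up. Same either way round. Grip it across its thickness about 100 mm above the foot, so the fingers stay above the lid. The slot does not stop it: let go, it falls to the box's floor.
- spray_a: Bystander: round black spray bottle with a clear cap, 38 mm across, 136 mm high; origin at the centre of its foot.
- spray_b: Bystander: another round black spray bottle, the same size; origin at the centre of its foot.
- carton: Bystander: closed cardboard carton 140 x 100 mm, 70 mm high; origin at the centre of its underside.
Things that resemble listed ones, but are neither listed nor needed, are in the scene too. What is shaped like the check_box but orange or yellow is not meant. What is shaped like the flat_bottle but blue is not meant.

How it is judged:
By the outcome, as a careful person would: the job done as asked, in the order asked, and still so for the second after the job is handed in, while the arm keeps its last pose, push and grip.
It also fails if it takes over 72 s, if anything falls off the work surface, if the arm or the gripper's body presses on something with over 40 N, if the wrist force passes 120 N, or if a joint passes its speed limit or range.

## Working session

There is one attempt and no reset: what is moved stays moved. The work goes in short steps, Python scripts to look and compute and a tool call to move; the robot and the scene stay as the last step left them, time stands still between calls to the robot, and variables do not carry over. Pictures are saved under pics/ and viewed, at most 10 in all, crops included, and the job is handed in when it is done.

Besides the shell and the picture viewer there is one more tool, called after ">>>" in YAML: its name, and indented under it one key for each argument. drive_tool: Moves the arm, as the interface text tells. Its arguments: {"type":"object","properties":{"series":{"type":"array"},"newtons":{"type":"number"}},"required":["series"]}

```bash
mkdir -p pics
cat > h.py <<'E'
import numpy as np, cv2
from rig import env, viewer
def grab(n):
    d=viewer.get_image(n); d['R']=cv2.Rodrigues(np.array(d['rvec'],float))[0]; d['t']=np.array(d['tvec'],float).ravel(); return d
def save(d,f,crop=None,s=1):
    im=cv2.cvtColor(d['img'],cv2.COLOR_RGB2BGR)
    if crop: im=im[crop[1]:crop[3],crop[0]:crop[2]]
    cv2.imwrite('pics/'+f,cv2.resize(im,None,fx=s,fy=s,interpolation=cv2.INTER_CUBIC))
def cloud(d):
    h,w=d['depth'].shape
    uv=np.stack(np.meshgrid(np.arange(w),np.arange(h)),-1).reshape(-1,1,2).astype(np.float64)
    n=cv2.undistortPoints(uv,d['camera_matrix'],np.array(d['distortion'],float)).reshape(h,w,2)
    z=d['depth'].astype(float); c=np.dstack([n*z[...,None],z])
    P=(c-d['t'])@d['R']; P[z==0]=np.nan; return P
def onplane(d,uv,zw):
    n=cv2.undistortPoints(np.array(uv,float).reshape(-1,1,2),d['camera_matrix'],np.array(d['distortion'],float)).reshape(-1,2)
    r=np.c_[n,np.ones(len(n))]@d['R']; o=-d['R'].T@d['t']
    return o+r*((zw-o[2])/r[:,2])[:,None]
def proj(d,P):
    return cv2.projectPoints(np.array(P,float).reshape(-1,1,3),np.array(d['rvec'],float),d['t'],d['camera_matrix'],np.array(d['distortion'],float))[0].reshape(-1,2)
E
python3 - <<'E'
from h import *
a=grab('top');b=grab('scene')
save(a,'top.png',s=1.42);save(b,'scene.png',s=1.42)
np.set_printoptions(precision=3,suppress=True)
print(-a['R'].T@a['t'],-b['R'].T@b['t']); s=env.observe(); print(s['position'],s['tool_rot'],s['time_s'],env.pinch_z)
E
```

```text
[ 0.288 -0.03   1.382] [ 1.426 -0.235  0.78 ]
[ 0.177 -0.52   0.231] [[ 0.947  0.322 -0.   ]
 [ 0.322 -0.947  0.001]
 [ 0.    -0.001 -1.   ]] 0.1 0.0187
```

View pics/top.png

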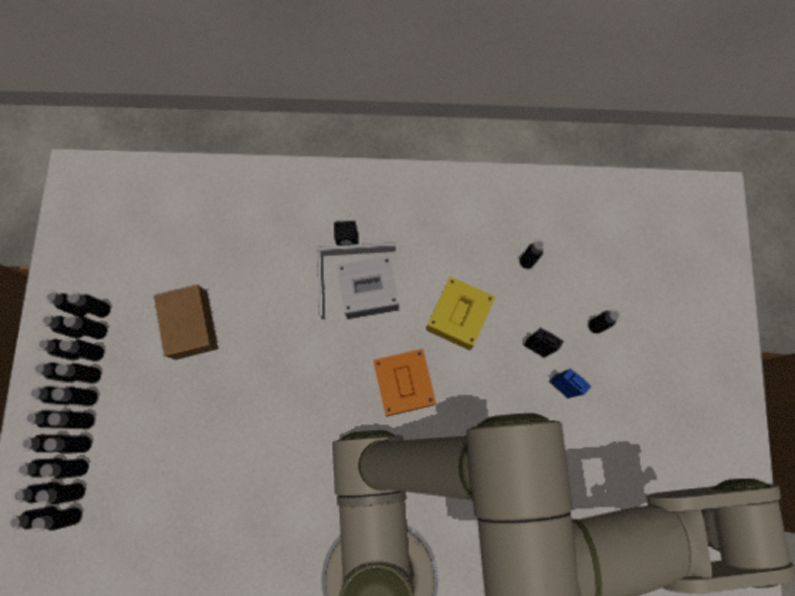

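View pics/scene.png

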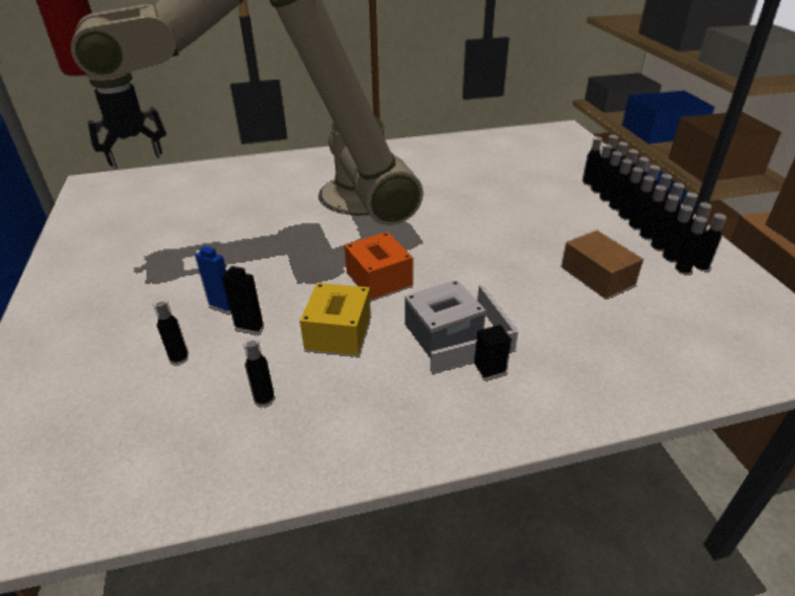

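Scaled top view (×1.42): the grey box is at (368,285); its lookalikes are yellow (460,312) and orange (404,381). The black flat bottle is at (543,341); its lookalikes are blue (570,383) and the round sprays at (531,255) and (602,322). The fence corner is at (320,246) with the reader behind it at (346,232). I choose the grey box and the black flat bottle.

```bash
cat > m.py <<'E'
from h import *
np.set_printoptions(precision=4,suppress=True)
def rect(P,name):
    r=cv2.minAreaRect((P[:,:2]*1000).astype(np.float32)); print(name,len(P),'c',np.round(r[0],1),'size',np.round(r[1],1),'ang',round(r[2],2),'corners',np.round(cv2.boxPoints(r)).tolist()); return r
if __name__=='__main__':
    d=grab('top'); C=cloud(d); im=d['img'].astype(int)
    def sel(u0,v0,u1,v1,z0,z1,dd=C):
        P=dd[v0:v1,u0:u1].reshape(-1,3); return P[(P[:,2]>z0)&(P[:,2]<z1)]
    print('table z',np.nanmedian(C[160:180,330:350,2]))
    rect(sel(234,178,284,228,.068,.085),'lid')
    F=sel(218,165,284,228,.043,.056); rect(F,'fence top')
    print('bottle');rect(sel(365,225,400,255,.122,.136),'body top');rect(sel(365,225,400,255,.138,.16),'cap')
    for n,(u,v) in dict(sa=(374,179),sb=(424,227),blue=(401,270),yel=(324,220),ora=(284,268)).items():
        P=sel(u-26,v-26,u+26,v+26,.06,.17); 
        if n in('sa','sb'): P=P[P[:,2]>.1]
        if len(P): rect(P,n)
    save(d,'crop1.png',(210,150,450,300),3)
    np.save('F.npy',F)
E
python3 m.py
```

```text
table z -0.0003348243301125801
lid 1183 c [614.6  50.6] size [112.2 119.8] ang 12.45 corners [[547.0, 97.0], [573.0, -20.0], [682.0, 4.0], [656.0, 121.0]]
fence top 330 c [633.4  75. ] size [163.6 178. ] ang 5.84 corners [[543.0, 155.0], [561.0, -22.0], [724.0, -5.0], [706.0, 172.0]]
bottle
body top 99 c [ 498. -333.] size [56.2 25.5] ang 60.18 corners [[473.0, -351.0], [495.0, -364.0], [523.0, -315.0], [501.0, -302.0]]
cap 66 c [ 497.5 -332.3] size [29.6 17.9] ang 56.85 corners [[482.0, -340.0], [497.0, -350.0], [513.0, -325.0], [498.0, -315.0]]
sa 86 c [ 699.3 -313.8] size [24.7 24.9] ang 71.67 corners [[684.0, -322.0], [707.0, -329.0], [715.0, -306.0], [691.0, -298.0]]
sb 90 c [ 552.2 -466.6] size [23.6 24.6] ang 45.44 corners [[535.0, -466.0], [553.0, -484.0], [569.0, -467.0], [552.0, -450.0]]
blue 341 c [ 439.9 -366.1] size [129.4  32.7] ang 37.85 corners [[379.0, -393.0], [399.0, -419.0], [501.0, -339.0], [481.0, -313.0]]
yel 1246 c [ 562.2 -156. ] size [110.2 121. ] ang 67.09 corners [[485.0, -183.0], [596.0, -230.0], [639.0, -129.0], [528.0, -82.0]]
ora 1325 c [405. -37.] size [120.4 110.8] ang 15.22 corners [[332.0, 1.0], [361.0, -106.0], [478.0, -75.0], [449.0, 32.0]]
```

View pics/crop1.png

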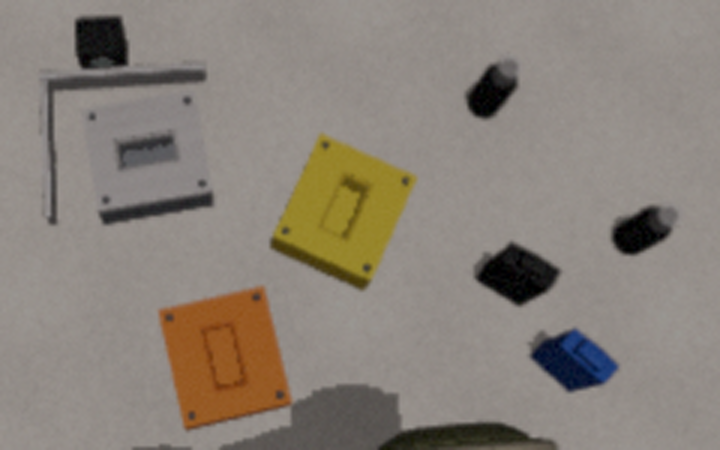

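The crop confirms the choice: grey box with slot at (148,150), black flat bottle at (517,273), blue one apart at (575,358). Next I fit the fence walls and work out the push poses.

```bash
cat > fit.py <<'E'
from m import *
from scipy.optimize import least_squares
F=np.load('F.npy')[:,:2]*1000
def res(p,c=True):
    th=p[2]; R=np.array([[np.cos(th),-np.sin(th)],[np.sin(th),np.cos(th)]])
    L=(F-p[:2])@R  # fence coords
    dx=np.maximum(np.maximum(-L[:,0],L[:,0]-8),0)+np.maximum(np.maximum(-170-L[:,1],L[:,1]-8),0)
    dy=np.maximum(np.maximum(-L[:,1],L[:,1]-8),0)+np.maximum(np.maximum(-150-L[:,0],L[:,0]-8),0)
    return np.minimum(dx,dy)+0.02*np.minimum(abs(L[:,0]-4),abs(L[:,1]-4))
p=least_squares(res,[699,163,np.radians(5.8)],loss='soft_l1').x
th=p[2];R=np.array([[np.cos(th),-np.sin(th)],[np.sin(th),np.cos(th)]])
L=(F-p[:2])@R
a=abs(L[:,0]-4)<7; b=(abs(L[:,1]-4)<7)&(L[:,0]<-5)
print('fence',p[:2],np.degrees(th),len(F),'far x med',np.percentile(L[a,0],[5,50,95]),'side',np.percentile(L[b,1],[5,50,95]),np.percentile(L[a,1],[2,98]),np.percentile(L[b,0],[2,98]))
w=lambda x,y:p[:2]+R@[x,y]
print('box in fence',(np.array([614.6,50.6])-p[:2])@R,'home',w(-55,-60))
c=(np.array([614.6,50.6])-p[:2])@R
q=env.observe();T=np.array(q['tool_rot']);o=np.array(q['position'])*1000
print('pre x',w(c[0]-90,c[1]),'end x',w(-121,c[1]))
print('tool shift to pre-x',T.T@(np.r_[w(c[0]-90,c[1]),231]-o))
E
python3 fit.py
```

```text
fence [693.8648 161.2885] 6.633414892521204 330 far x med [-0.9027  3.3414 10.3321] side [2.1583 6.0786 9.6456] [-165.4877    6.6957] [-145.3954   -7.0591]
box in fence [ -91.5205 -100.7911] home [646.164   95.3367]
pre x [525.2025  40.2035] end x [585.3178  47.1946]
tool shift to pre-x [ 510.1369 -418.7675    0.4318]
```

>>> drive_tool:
  series:
    - [[0.51,-0.419,0],12.5,0.06]
    - [[0.51,-0.419,0],12.5,0.06]
    - [[0.51,-0.419,0],12.5,0.06]
    - [[0.51,-0.419,0],12.5,0.06]
    - [[0.51,-0.419,0],12.5,0.06]
    - [[0.51,-0.419,0],12.5,0.06]
    - [[0.51,-0.419,0],12.5,0.06]
    - [[0.51,-0.419,0],12.5,0.06]
    - [[0.51,-0.419,0],12.5,0.06]
    - [[0.51,-0.419,0],12.5,0.06]
    - [[0.51,-0.419,0],12.5,0.06]
    - [[0.51,-0.419,0],12.5,0.06]
    - [[0.51,-0.419,0],12.5,0.06]
    - [[0.51,-0.419,0],12.5,0.06]
    - [[0.51,-0.419,0],12.5,0.06]
    - [[0.51,-0.419,0],12.5,0.06]
    - [[0.51,-0.419,0],12.5,0.06]
    - [[0.51,-0.419,0],12.5,0.06]

```text
time_s: 1.95
position: [0.5246, 0.039, 0.2315]
tool_rot: [[0.994, 0.107, 0.0], [0.107, -0.994, -0.0], [0.0, 0.0, -1.0]]
ft_force: [0.8, 1.3, 0.5]
grip_width: 0.0604
gripper_force: 0.0
```

Run:
```python
from m import *
d=grab('wrist');C=cloud(d);P=C.reshape(-1,3)
print(-d['R'].T@d['t'], np.nanmin(P,0),np.nanmax(P,0))
g=(P[:,0]>.52)&(P[:,1]>-.04)&(P[:,1]<.2)
rect(P[g&(P[:,2]>.068)&(P[:,2]<.082)&(P[:,0]<.69)],'lid')
F=P[g&(P[:,2]>.043)&(P[:,2]<.056)];print(len(F))
# lid edges -> fence candidates
np.save('W.npy',P)
save(d,'w1.png',s=1.2)
```

```text
[0.6078 0.0483 0.3741] [ 0.043  -0.4962 -0.0037] [0.752  0.4813 0.3283]
lid 13893 c [614.4  50.5] size [110.1 120.2] ang 12.38 corners [[548.0, 97.0], [574.0, -20.0], [681.0, 4.0], [655.0, 121.0]]
1760
```

View pics/w1.png

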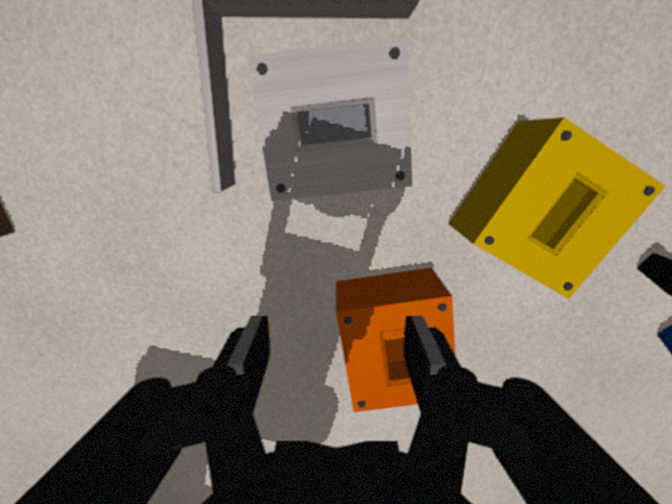

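>>> drive_tool:
  series:
    - [[0,0,0.05],0,0.06]
    - [[0,0,0.1],0,0.06]
    - [[0,0,0.15],0,0.06]
    - [[0,0,0.19],0,0.06]
    - [[0,0,0.21],0,0.06]
    - [[0,0,0.21],0,0.06]

```text
time_s: 2.6
position: [0.5235, 0.0398, 0.0191]
tool_rot: [[0.994, 0.108, -0.005], [0.108, -0.994, 0.001], [-0.005, -0.001, -1.0]]
ft_force: [0.3, 0.5, 0.9]
grip_width: 0.0602
gripper_force: 0.0
```

The wrist view shows the grey box at (335,120) and the fence walls at (215,90) and (320,10), all consistent with the top view. I refine the wall angle from this cloud.

Run:
```python
from m import *
P=np.load('W.npy');F=P[(P[:,2]>.045)&(P[:,2]<.0545)&(P[:,0]>.53)&(P[:,1]>-.06)&(P[:,1]<.21)]
t=np.radians(6.3);R=np.array([[np.cos(t),-np.sin(t)],[np.sin(t),np.cos(t)]])
L=(F[:,:2]*1000-[694,161.3])@R
b=(abs(L[:,1]-4)<9)&(L[:,0]<-8)
for nm,i,j,m in(('side',0,1,b),('far',1,0,(abs(L[:,0]-3)<9)&(L[:,1]<-8))):
    Q=L[m]; print(nm,len(Q),np.percentile(Q[:,j],[3,50,97]))
    if len(Q)>30:
        bins=np.arange(-165,-5,10);X=[];Y=[]
        for s in bins:
            k=Q[(Q[:,i]>=s)&(Q[:,i]<s+10)]
            if len(k)>8:X.append(s+5);Y.append(np.percentile(k[:,j],5))
        f=np.polyfit(X,Y,1);print('slope deg',np.degrees(f[0]),'at0',f[1],'at-100',np.polyval(f,-100))
```

```text
side 1379 [1.5037 4.9329 9.5129]
slope deg -0.0554136625283547 at0 1.6796880751078582 at-100 1.7764031612787377
far 63 [0.2944 0.7734 1.1106]
slope deg 0.3543708620842197 at0 1.3446625080495769 at-100 0.7261686763995401
```

>>> drive_tool:
  series:
    - [[0.01,0,0],0,0.06]
    - [[0.02,0,0],0,0.06]
    - [[0.024,0,0],0,0.06]
    - [[0.027,0,0],0,0.06]
    - [[0.03,0,0],0,0.06]
    - [[0.033,0,0],0,0.06]
    - [[0.036,0,0],0,0.06]
    - [[0.039,0,0],0,0.06]
    - [[0.042,0,0],0,0.06]
    - [[0.045,0,0],0,0.06]
    - [[0.048,0,0],0,0.06]
    - [[0.051,0,0],0,0.06]
    - [[0.054,0,0],0,0.06]
    - [[0.056,0,0],0,0.06]
    - [[0.058,0,0],0,0.06]

```text
time_s: 4.1
position: [0.5826, 0.0465, 0.0214]
tool_rot: [[0.994, 0.109, -0.001], [0.109, -0.994, -0.0], [-0.001, 0.0, -1.0]]
ft_force: [-4.6, 0.1, 2.3]
grip_width: 0.0598
gripper_force: 0.0
```

>>> drive_tool:
  series:
    - [[0.001,0,0],0,0.06]
    - [[0.002,0,0],0,0.06]
    - [[0.003,0,0],0,0.06]
    - [[0.004,0,0],0,0.06]
    - [[0.005,0,0],0,0.06]
    - [[0.005,0,0],0,0.06]

```text
time_s: 4.7
position: [0.5826, 0.0474, 0.0206]
tool_rot: [[0.994, 0.108, -0.012], [0.108, -0.994, 0.001], [-0.012, -0.002, -1.0]]
ft_force: [-25.3, -1.5, 10.9]
grip_width: 0.0601
gripper_force: 0.0
```

>>> drive_tool:
  series:
    - [[-0.015,0,0],0,0.06]
    - [[-0.025,0,0],0,0.06]
    - [[-0.025,0,-0.05],0,0.06]
    - [[-0.025,0,-0.1],0,0.06]
    - [[-0.025,0,-0.12],-8,0.06]
    - [[0.0,0.03,-0.12],-16,0.06]
    - [[0.02,0.05,-0.12],-25,0.06]
    - [[0.04,0.08,-0.12],-33,0.06]
    - [[0.062,0.096,-0.12],-41,0.06]
    - [[0.062,0.096,-0.12],-50,0.06]
    - [[0.062,0.096,-0.12],-58,0.06]
    - [[0.062,0.096,-0.12],-66,0.06]
    - [[0.062,0.096,-0.12],-75,0.06]
    - [[0.062,0.096,-0.12],-83,0.06]
    - [[0.062,0.096,-0.12],-90,0.06]
    - [[0.062,0.096,-0.12],-90,0.06]
    - [[0.062,0.096,-0.12],-90,0.06]
    - [[0.062,0.096,-0.12],-90,0.06]

```text
time_s: 6.5
position: [0.6599, -0.0416, 0.1414]
tool_rot: [[-0.107, 0.994, 0.001], [0.994, 0.107, -0.0], [-0.0, 0.0, -1.0]]
ft_force: [0.5, -0.2, -0.6]
grip_width: 0.0596
gripper_force: 0.0
```

```bash
cat > fr.py <<'E'
from m import *
def fr(x,y):
    t=np.radians(6.25);R=np.array([[np.cos(t),-np.sin(t)],[np.sin(t),np.cos(t)]]);return (np.array([x,y])-[694.8,163.1])@R
if __name__=='__main__':
    d=grab('top');P=cloud(d).reshape(-1,3)
    m=(P[:,2]>.068)&(P[:,2]<.083)&(P[:,0]>.53)&(P[:,0]<.72)&(P[:,1]>-.04)&(P[:,1]<.19)
    r=rect(P[m],'lid');print('fence frame',fr(*r[0]),'want -55 -60')
    p=np.array(env.observe()['position'])*1000;print('tcp fence',fr(*p[:2]),p)
E
python3 fr.py
```

```text
lid 454 c [662.2  55.5] size [131.2 124. ] ang 9.28 corners [[587.0, 106.0], [607.0, -16.0], [737.0, 5.0], [717.0, 127.0]]
fence frame [ -44.12   -103.3692] want -55 -60
tcp fence [ -56.99   -199.6851] [659.8878 -41.6026 141.3628]
```

>>> drive_tool:
  series:
    - [[0,0,0.04],0,0.06]
    - [[0,0,0.08],0,0.06]
    - [[0,0,0.11],0,0.06]
    - [[0,0,0.121],0,0.06]
    - [[0.01,0,0.121],0,0.06]
    - [[0.02,0,0.121],0,0.06]
    - [[0.024,0,0.121],0,0.06]
    - [[0.028,0,0.121],0,0.06]
    - [[0.032,0,0.121],0,0.06]
    - [[0.036,0,0.121],0,0.06]
    - [[0.04,0,0.121],0,0.06]
    - [[0.044,0,0.121],0,0.06]
    - [[0.048,0,0.121],0,0.06]
    - [[0.051,0,0.121],0,0.06]
    - [[0.054,0,0.121],0,0.06]
    - [[0.057,0,0.121],0,0.06]
    - [[0.06,0,0.121],0,0.06]

```text
time_s: 8.25
position: [0.6538, 0.0177, 0.0214]
tool_rot: [[-0.109, 0.994, 0.002], [0.994, 0.109, -0.001], [-0.001, 0.002, -1.0]]
ft_force: [-0.2, -6.2, 2.6]
grip_width: 0.0598
gripper_force: 0.0
```

>>> drive_tool:
  series:
    - [[0.002,0,0],0,0.06]
    - [[0.003,0,0],0,0.06]
    - [[0.004,0,0],0,0.06]
    - [[0.005,0,0],0,0.06]
    - [[0.006,0,0],0,0.06]
    - [[0.007,0,0],0,0.06]
    - [[0.007,0,0],0,0.06]

```text
time_s: 8.95
position: [0.6527, 0.0236, 0.0208]
tool_rot: [[-0.109, 0.994, 0.001], [0.994, 0.109, -0.002], [-0.002, 0.0, -1.0]]
ft_force: [0.1, -10.1, 1.7]
grip_width: 0.06
gripper_force: 0.0
```

>>> drive_tool:
  series:
    - [[0.001,0,0],0,0.06]
    - [[0.002,0,0],0,0.06]
    - [[0.003,0,0],0,0.06]
    - [[0.003,0,0],0,0.06]

```text
time_s: 9.35
position: [0.6523, 0.0238, 0.0211]
tool_rot: [[-0.107, 0.994, 0.0], [0.994, 0.107, -0.006], [-0.006, -0.0, -1.0]]
ft_force: [-3.7, -24.0, 4.5]
grip_width: 0.0599
gripper_force: 0.0
```

>>> drive_tool:
  series:
    - [[-0.012,0,0],0,0.06]
    - [[-0.02,0,0],0,0.06]
    - [[-0.02,0,-0.05],0,0.06]
    - [[-0.02,0,-0.1],0,0.06]
    - [[-0.02,-0.01,-0.14],8,0.06]
    - [[0.0,-0.04,-0.18],16,0.06]
    - [[0.03,-0.07,-0.2],25,0.06]
    - [[0.06,-0.09,-0.2],33,0.06]
    - [[0.072,-0.09,-0.2],41,0.06]
    - [[0.072,-0.09,-0.2],50,0.06]
    - [[0.072,-0.09,-0.2],58,0.06]
    - [[0.072,-0.09,-0.2],66,0.06]
    - [[0.072,-0.09,-0.2],75,0.06]
    - [[0.072,-0.09,-0.2],83,0.06]
    - [[0.072,-0.09,-0.2],90,0.06]
    - [[0.072,-0.09,-0.2],90,0.06]
    - [[0.072,-0.09,-0.2],90,0.06]
    - [[0.072,-0.09,-0.2],90,0.06]

```text
time_s: 11.15
position: [0.5547, 0.0899, 0.2203]
tool_rot: [[0.994, 0.112, -0.0], [0.112, -0.994, 0.0], [-0.0, -0.0, -1.0]]
ft_force: [-0.2, -0.5, 0.2]
grip_width: 0.0599
gripper_force: 0.0
```

```bash
cat > box.py <<'E'
from fr import *
import sys
d=grab('wrist');C=cloud(d);P=C.reshape(-1,3)
L=np.array([fr(*q) for q in P[:,:2]*1000])
m=(P[:,2]>.070)&(P[:,2]<.081)&(L[:,0]>-135)&(L[:,0]<5)&(L[:,1]>-150)&(L[:,1]<12)
r=rect(P[m],'lid');print('fence frame',fr(*r[0]))
w=(P[:,2]>.045)&(P[:,2]<.0545)&(L[:,0]>-150)&(L[:,1]>-170)
for n,k,j in(('side',w&(abs(L[:,1]-4)<8)&(L[:,0]<-10),1),('far',w&(abs(L[:,0]-4)<8)&(L[:,1]<-8),0)):
    if k.sum()>20: print(n,k.sum(),np.percentile(L[k][:,j],[3,50,97]))
p=np.array(env.observe()['position'])*1000;print('tcp fence',fr(*p[:2]),p)
if len(sys.argv)>1: save(d,sys.argv[1],s=1.2)
E
python3 box.py w2.png
```

```text
lid 15011 c [645.3  96.7] size [110.  120.5] ang 6.01 corners [[584.0, 151.0], [597.0, 31.0], [706.0, 43.0], [694.0, 162.0]]
fence frame [-56.446  -60.5832]
side 596 [0.2699 5.4525 7.651 ]
far 1266 [-0.6274  5.2137  9.9127]
tcp fence [-147.2146  -57.5573] [554.7265  89.858  220.2769]
```

View pics/w2.png

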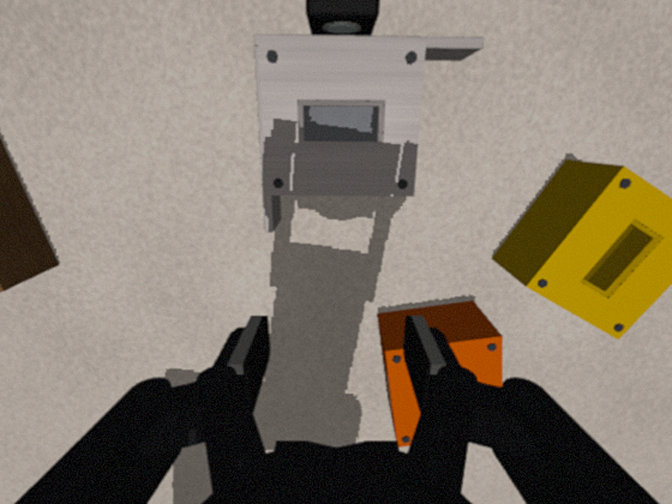

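The box sits in the corner: lid at (340,115), far wall visible at (450,45). I give it one more square x-push to seat it.

>>> drive_tool:
  series:
    - [[0,0.003,0.05],0.2,0.06]
    - [[0,0.003,0.1],0.2,0.06]
    - [[0,0.003,0.15],0.2,0.06]
    - [[0,0.003,0.19],0.2,0.06]
    - [[0,0.003,0.2],0.2,0.06]
    - [[0.01,0.003,0.2],0.2,0.06]
    - [[0.018,0.003,0.2],0.2,0.06]
    - [[0.021,0.003,0.2],0.2,0.06]
    - [[0.023,0.003,0.2],0.2,0.06]
    - [[0.025,0.003,0.2],0.2,0.06]
    - [[0.026,0.003,0.2],0.2,0.06]
    - [[0.027,0.003,0.2],0.2,0.06]
    - [[0.027,0.003,0.2],0.2,0.06]

```text
time_s: 12.5
position: [0.5785, 0.09, 0.0209]
tool_rot: [[0.994, 0.106, -0.008], [0.106, -0.994, 0.0], [-0.008, -0.001, -1.0]]
ft_force: [-17.6, -1.1, 7.5]
grip_width: 0.0601
gripper_force: 0.0
```

>>> drive_tool:
  series:
    - [[-0.015,0,0],0,0.06]
    - [[-0.025,0,0],0,0.06]
    - [[-0.025,0,-0.05],0,0.06]
    - [[-0.025,0,-0.1],0,0.06]
    - [[-0.03,0,-0.15],0,0.06]
    - [[-0.045,0.03,-0.19],-8,0.06]
    - [[-0.06,0.08,-0.22],-16,0.06]
    - [[-0.07,0.13,-0.22],-24,0.06]
    - [[-0.08,0.18,-0.22],-32,0.06]
    - [[-0.09,0.23,-0.22],-40,0.06]
    - [[-0.1,0.27,-0.22],-48,0.06]
    - [[-0.11,0.31,-0.22],-54,0.06]
    - [[-0.12,0.36,-0.22],-54,0.06]
    - [[-0.128,0.412,-0.22],-54,0.06]
    - [[-0.128,0.412,-0.22],-54,0.06]
    - [[-0.128,0.412,-0.22],-54,0.06]
    - [[-0.128,0.412,-0.22],-54,0.06]
    - [[-0.128,0.412,-0.22],-54,0.06]

```text
time_s: 14.3
position: [0.4987, -0.3319, 0.2409]
tool_rot: [[0.497, 0.868, 0.0], [0.868, -0.497, -0.0], [0.0, 0.0, -1.0]]
ft_force: [-0.3, -0.9, -1.2]
grip_width: 0.0599
gripper_force: 0.0
```

Run:
```python
from m import *
d=grab('wrist');P=cloud(d).reshape(-1,3)
n=np.hypot(P[:,0]-.498,P[:,1]+.333)<.045
rect(P[n&(P[:,2]>.122)&(P[:,2]<.136)],'wrist body');rect(P[n&(P[:,2]>.14)&(P[:,2]<.152)],'wrist cap')
s=env.observe();T=np.array(s['tool_rot']);o=np.array(s['position']);print(o,np.degrees(np.arctan2(T[1,0],T[0,0])))
print('shift',T.T@(np.array([.498,-.333,.081])-o))
save(d,'w3.png',s=1.2)
```

```text
wrist body 861 c [ 498.5 -332.1] size [55.8 23.7] ang 60.92 corners [[475.0, -351.0], [495.0, -362.0], [522.0, -314.0], [502.0, -302.0]]
wrist cap 676 c [ 498.5 -331.8] size [29.1 17.5] ang 60.4 corners [[484.0, -340.0], [499.0, -349.0], [513.0, -323.0], [498.0, -315.0]]
[ 0.4987 -0.3319  0.2409] 60.18999946749525
shift [-0.0013 -0.0002  0.1599]
```

View pics/w3.png

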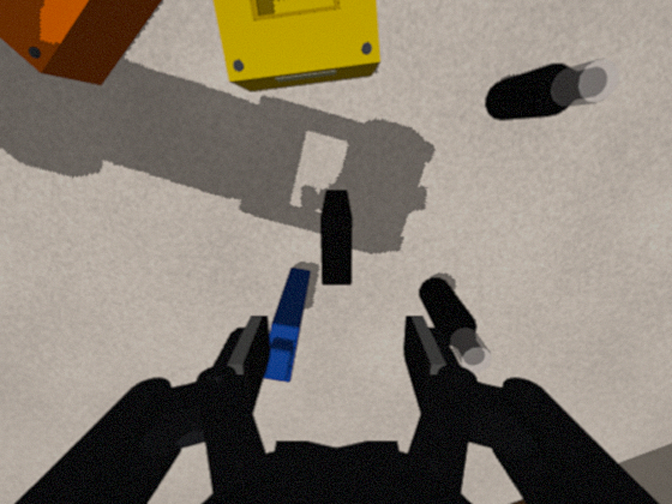

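Wrist view: black bottle in line at (337,240), blue at (285,330) near the left finger, spray at (450,320). I check the finger clearance to the blue bottle and the spray.

Run:
```python
from m import *
d=grab('wrist');C=cloud(d);im=d['img'].astype(int)
s=env.observe();T=np.array(s['tool_rot']);o=np.array(s['position'])
L=(C-o)@T*1000
b=(im[...,2]>im[...,0]+40)&(C[...,2]>.05)&(C[...,2]<.15); print('blue tool xyz min max',np.nanmin(L[b],0),np.nanmax(L[b],0))
u=np.zeros(b.shape,bool);u[225:310,345:420]=True;k=u&(C[...,2]>.03)&(C[...,2]<.14)
print('spray',np.nanmin(L[k],0),np.nanmax(L[k],0))
```

```text
blue tool xyz min max [-118.561   -62.1812   93.5175] [-61.1459 -30.6012 190.7652]
spray [-105.2829   96.6694  103.1678] [-72.877  134.5582 210.6777]
```

>>> drive_tool:
  series:
    - [[-0.001,0,0.05],0,0.06]
    - [[-0.001,0,0.1],0,0.06]
    - [[-0.001,0,0.14],0,0.06]
    - [[-0.001,0,0.16],0,0.06]
    - [[-0.001,0,0.16],0,0.06]
    - [[-0.001,0,0.16],0,0.02]
    - [[-0.001,0,0.16],0,0.02]
    - [[-0.001,0,0.16],0,0.02]
    - [[-0.001,0,0.16],0,0.02]
    - [[-0.001,0,0.16],0,0.02]
    - [[-0.001,0,0.16],0,0.02]
    - [[-0.001,0,0.16],0,0.02]
    - [[-0.001,0,0.16],0,0.02]
    - [[-0.001,0,0.16],0,0.02]
    - [[-0.001,0,0.16],0,0.02]
  newtons: 50

```text
time_s: 15.9
position: [0.4983, -0.3347, 0.0822]
tool_rot: [[0.499, 0.867, 0.002], [0.867, -0.499, -0.002], [-0.001, 0.003, -1.0]]
ft_force: [-1.2, 0.3, 7.0]
grip_width: 0.0235
gripper_force: 49.7
```

>>> drive_tool:
  series:
    - [[0,0,-0.03],0,0.02]
    - [[0,0,-0.07],0,0.02]
    - [[0,0,-0.11],0,0.02]
    - [[0.02,0,-0.14],0,0.02]
    - [[0.05,-0.01,-0.14],-4,0.02]
    - [[0.09,-0.02,-0.14],-8,0.02]
    - [[0.13,-0.025,-0.14],-12,0.02]
    - [[0.17,-0.03,-0.14],-16,0.02]
    - [[0.21,-0.04,-0.14],-20,0.02]
    - [[0.25,-0.05,-0.14],-24,0.02]
    - [[0.29,-0.06,-0.14],-28,0.02]
    - [[0.33,-0.065,-0.14],-32,0.02]
    - [[0.37,-0.07,-0.14],-36,0.02]
    - [[0.41,-0.08,-0.14],-36,0.02]
    - [[0.435,-0.085,-0.14],-36,0.02]
    - [[0.446,-0.0875,-0.14],-36,0.02]
    - [[0.446,-0.0875,-0.14],-36,0.02]
    - [[0.446,-0.0875,-0.14],-36,0.02]

```text
time_s: 17.7
position: [0.6442, 0.0947, 0.2205]
tool_rot: [[-0.105, 0.994, 0.0], [0.994, 0.105, -0.0], [-0.0, 0.0, -1.0]]
ft_force: [0.7, -1.3, -0.7]
grip_width: 0.0233
gripper_force: 49.3
```

```bash
python3 box.py w4.png
python3 - <<'E'
from fr import *
t=grab('top');P=cloud(t).reshape(-1,3)
s=env.observe();T=np.array(s['tool_rot']);print(s['position'],np.degrees(np.arctan2(T[1,0],T[0,0])),s['grip_width'],s['ft_force'])
E
```

```text
lid 9221 c [647.3  97.2] size [110.2 120.4] ang 6.04 corners [[586.0, 151.0], [599.0, 32.0], [708.0, 43.0], [696.0, 163.0]]
fence frame [-54.4306 -60.3146]
side 1125 [0.1613 4.2048 8.1504]
far 515 [ 0.3334  6.7355 10.8969]
tcp fence [-57.7475 -62.8027] [644.2329  94.3838 220.5377]
[0.6443 0.0943 0.2206] 95.98308107620788 0.023642421034209236 [-0.3619 -0.7295 -1.0968]
```

View pics/w4.png

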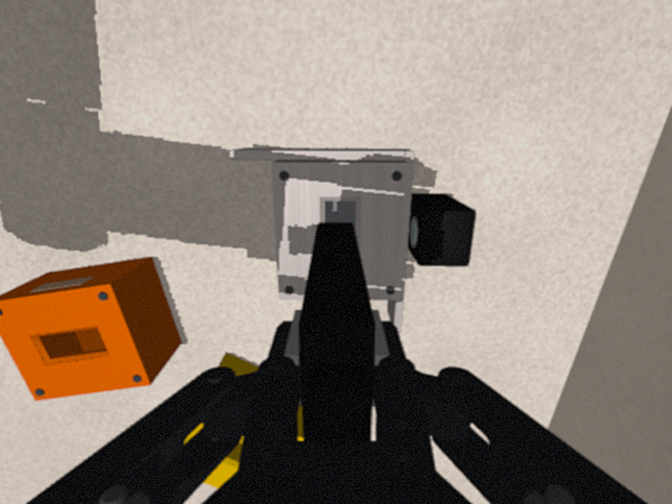

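The bottle (335,330) hangs over the box; the slot's far end is at (340,212), the lid fits between the walls, and the reader is at (440,230). I measure bottle against slot in the tool frame.

```bash
cat > rel.py <<'E'
from fr import *
d=grab('wrist');C=cloud(d);P=C.reshape(-1,3)
s=env.observe();T=np.array(s['tool_rot']);o=np.array(s['position'])
Q=(P-o)@T*1000
F=np.array(fr(0,0)); t=np.radians(6.25);R=np.array([[np.cos(t),-np.sin(t)],[np.sin(t),np.cos(t)]]);L=(P[:,:2]*1000-[694.8,163.1])@R
m=(P[:,2]>.070)&(P[:,2]<.081)&(L[:,0]>-135)&(L[:,0]<5)&(L[:,1]>-150)&(L[:,1]<12)&~((abs(Q[:,1])<18)&(Q[:,0]<32))
r=cv2.minAreaRect((P[m][:,:2]*1000).astype(np.float32)); c=np.r_[r[0],75]/1000
print('lid centre tool frame',(c-o)@T*1000,'ang',r[2],'tool yaw',np.degrees(np.arctan2(T[1,0],T[0,0]))-90,'z med',np.median(P[m][:,2]),r[1])
k=(abs(Q[:,1])<18)&(Q[:,0]>15)&(Q[:,0]<45)&(Q[:,2]>5)&(Q[:,2]<90)&(P[:,2]>.08)
B=Q[k];zs=np.arange(5,88,10)
for z in zs:
    b=B[abs(B[:,2]-z)<5]
    if len(b)>10:print(z,len(b),'face x',np.median(b[:,0]).round(2),'y',np.percentile(b[:,1],[2,98]).round(2),'mid',np.percentile(b[:,1],[2,98]).mean().round(2))
print('foot z',B[:,2].max())
E
python3 rel.py
```

```text
lid centre tool frame [  2.512    3.2739 145.5851] ang 6.079804420471191 tool yaw 5.984311286261246 z med 0.07496680036318584 (110.30755615234375, 120.27824401855469)
5 136 face x 29.83 y [-11.7   10.78] mid -0.46
15 233 face x 29.85 y [-11.57  10.65] mid -0.46
25 198 face x 29.86 y [-11.65  10.77] mid -0.44
35 180 face x 29.88 y [-11.67  10.59] mid -0.54
45 145 face x 29.88 y [-11.69  10.4 ] mid -0.64
55 131 face x 29.86 y [-11.67  10.68] mid -0.49
65 105 face x 29.84 y [-11.85  10.63] mid -0.61
75 91 face x 29.86 y [-11.93  10.43] mid -0.75
foot z 81.47283575247712
```

>>> drive_tool:
  series:
    - [[0.0006,0.0038,0.01],0,0.02]
    - [[0.0006,0.0038,0.03],0,0.02]
    - [[0.0006,0.0038,0.045],0,0.02]
    - [[0.0006,0.0038,0.055],0,0.02]
    - [[0.0006,0.0038,0.055],0,0.02]
    - [[0.0006,0.0038,0.055],0,0.02]

```text
time_s: 18.45
position: [0.6484, 0.0967, 0.1657]
tool_rot: [[-0.106, 0.994, 0.001], [0.994, 0.106, -0.0], [-0.0, 0.001, -1.0]]
ft_force: [1.2, -0.0, -0.6]
grip_width: 0.0232
gripper_force: 49.3
```

```bash
python3 rel.py
```

```text
lid centre tool frame [ 0.6364 -1.5051 91.0915] ang 5.982812404632568 tool yaw 6.074386265474601 z med 0.07496408028890261 (110.29443359375, 120.51202392578125)
5 129 face x 29.83 y [-11.71  10.66] mid -0.53
15 238 face x 29.88 y [-11.8   10.54] mid -0.63
25 203 face x 29.88 y [-11.78  10.66] mid -0.56
35 173 face x 29.89 y [-11.86  10.57] mid -0.65
45 145 face x 29.93 y [-11.74  10.38] mid -0.68
55 128 face x 29.88 y [-11.81  10.57] mid -0.62
65 113 face x 29.85 y [-11.98  10.4 ] mid -0.79
75 94 face x 29.91 y [-12.08  10.24] mid -0.92
85 11 face x 29.86 y [0.49 8.71] mid 4.6
foot z 82.13499827278527
```

>>> drive_tool:
  series:
    - [[-0.0012,-0.0007,0],0,0.02]
    - [[-0.0012,-0.0007,0.004],0,0.02]
    - [[-0.0012,-0.0007,0.007],0,0.02]
    - [[-0.0012,-0.0007,0.009],0,0.02]
    - [[-0.0012,-0.0007,0.011],0,0.02]
    - [[-0.0012,-0.0007,0.013],0,0.02]
    - [[-0.0012,-0.0007,0.015],0,0.02]
    - [[-0.0012,-0.0007,0.015],0,0.02]

```text
time_s: 19.3
position: [0.6475, 0.0956, 0.15]
tool_rot: [[-0.106, 0.994, -0.001], [0.994, 0.106, 0.0], [0.0, -0.001, -1.0]]
ft_force: [-0.1, 0.4, -0.7]
grip_width: 0.0236
gripper_force: 49.3
```

>>> drive_tool:
  series:
    - [[0,0,0.002],0,0.02]
    - [[0,0,0.004],0,0.02]
    - [[0,0,0.006],0,0.02]
    - [[0,0,0.008],0,0.02]
    - [[0,0,0.01],0,0.02]
    - [[0,0,0.01],0,0.02]

```text
time_s: 19.9
position: [0.6474, 0.0955, 0.14]
tool_rot: [[-0.106, 0.994, -0.001], [0.994, 0.106, 0.0], [0.0, -0.001, -1.0]]
ft_force: [0.2, -0.5, -2.1]
grip_width: 0.0235
gripper_force: 49.3
```

>>> drive_tool:
  series:
    - [[0,0,0.003],0,0.02]
    - [[0,0,0.006],0,0.02]
    - [[0,0,0.009],0,0.02]
    - [[0,0,0.012],0,0.02]
    - [[0,0,0.015],0,0.02]
    - [[0,0,0.018],0,0.02]
    - [[0,0,0.021],0,0.02]
    - [[0,0,0.023],0,0.02]
    - [[0,0,0.023],0,0.02]
    - [[0,0,0.023],0,0.02]

```text
time_s: 20.9
position: [0.6476, 0.0955, 0.1174]
tool_rot: [[-0.106, 0.994, 0.0], [0.994, 0.106, 0.0], [0.0, 0.0, -1.0]]
ft_force: [-0.1, 0.7, -0.5]
grip_width: 0.0234
gripper_force: 49.3
```

```bash
python3 rel.py; python3 box.py w5.png; python3 -c "
from h import *
d=grab('scene');save(d,'s2.png',(270,160,400,290),4);print(env.observe()['ft_force'])"
```

```text
lid centre tool frame [ 2.2236 -0.4978 42.4508] ang 6.149521827697754 tool yaw 6.081915153725021 z med 0.07495331747950217 (110.38218688964844, 119.69039154052734)
5 139 face x 29.96 y [-11.73  10.76] mid -0.48
15 237 face x 29.99 y [-11.49  10.74] mid -0.37
25 196 face x 29.95 y [-11.84  10.69] mid -0.57
35 134 face x 29.99 y [-11.65  10.48] mid -0.58
foot z 37.44659757231691
lid 17876 c [647.   97.7] size [110.5 119.9] ang 6.09 corners [[586.0, 151.0], [598.0, 32.0], [708.0, 44.0], [696.0, 163.0]]
fence frame [-54.5884 -59.8293]
side 2561 [-0.1612  4.3977  8.2369]
far 282 [ 7.7042 10.2382 11.3769]
tcp fence [-54.2376 -62.0153] [647.6362  95.5486 117.4913]
[ 0.66687068  0.34265962 -1.02179875]
```

View pics/w5.png

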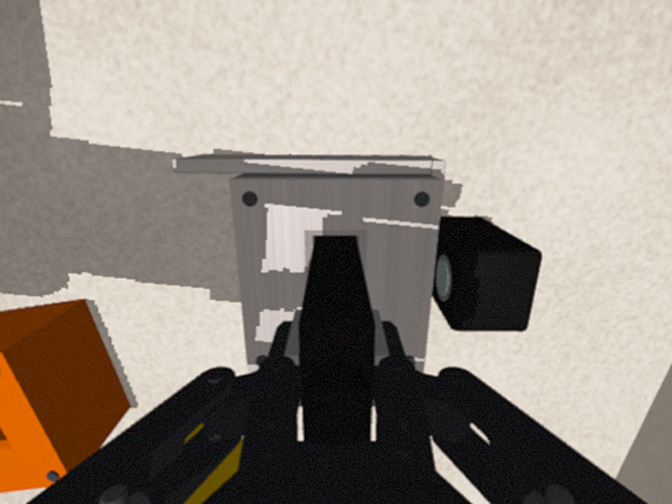

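View pics/s2.png

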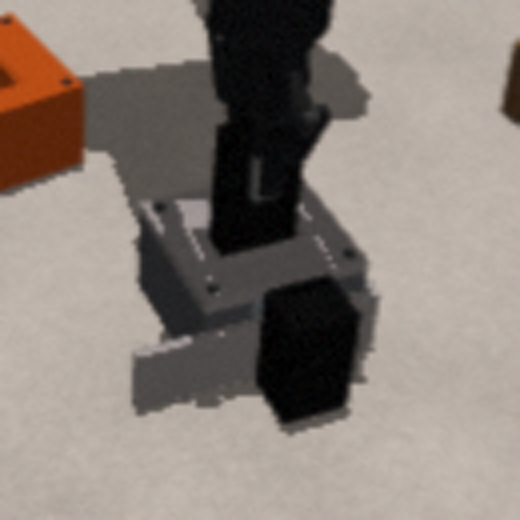

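Both pictures show the bottle through the slot (wrist view: 335,250), with the box flush in the corner and its window facing the reader. Measured: lid at (-54.6, -59.8) mm in the fence frame, foot about 35 mm above the table, and no load on the wrist.

```bash
python3 -c "
from rig import env
print(env.close_job())"
```

```text
the job is handed in; nothing more can be done
None
```

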